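# Load the tilted mixer and start it

### The arm

A 6-joint arm with a two-finger parallel gripper is mounted at the origin on a cart in front of the work surface, level with it; the furniture and walls round the work are solid. World frame = base frame: x ahead of the robot, y to its left, z up, the work surface at z = 0. Lengths are in m, angles in degrees, forces in N, time in s.
With the tool pointing down it reaches from about 0.325 to 0.85 m from the base axis. Payload 15.5 kg.
Tool frame: the origin (TCP) lies at the very end of the fingers, on their centre line; the grasp point (between the pads) lies arm.grip_depth behind it (arm.grip_depth is the distance from the TCP to the grasp point, in m); z points along the fingers, y is the direction in which the jaws open and shut (so a half turn about z gives the same grasp; the last joint's range is limited). The gripper opens to 91 mm and grips with 3 to 60 N. Pads are 32 mm wide; open, the fingers measure 118 mm over their backs; the gripper's body (76 mm by 178 mm) begins 60 mm behind the grasp point.
Start: joints at [-69.299, 28.281, 77.091, -0, 74.628, -5.472], TCP at [0.276, -0.561, 0.214] pointing down, gripper open.
Joint ranges: [-166.48, 166.48], [-47.26, 123.95], [12.59, 153.08], [-70.14, 250.14], [6.76, 159.57], [-176.63, 176.63]. Speed limits (degrees/s): [108.29, 108.29, 147.25, 172.46, 172.46, 172.46].

### API

Orientations are given as a 3x3 rotation matrix whose columns are the frame's x, y, z axes.
In Python, from rig import arm gives the robot as it stands. Calls block until the motion is done:
- arm.move_to(position, orientation): joint-space move of the TCP to a pose.
- arm.move_l(position, orientation=None, feed=0.15): straight line of the TCP; orientation=None keeps the orientation; feed is the mean speed in m/s.
- arm.move_joints(angles): joint-space move.
- arm.grip(opening): finger opening in m; the grip force is fixed at half the most; returns when the fingers have stopped.
- arm.sleep(seconds).
- arm.solve_ik(position, orientation): joint angles nearest the present ones, or None.
- arm.snapshot(name): name is "scene" or "top" or "wrist"; returns the picture (384x512x3 uint8, red, green, blue); there is no depth.
- arm.get_calibration(name): a dict with "intrinsics" (3x3 intrinsics, pixels), "cam_to_world" (4x4, takes a point from camera to world coordinates). Camera axes: x right, y down, z forward; pixel columns grow to the right and rows downward; lengths in m; the calibration is good to about 2 mm. A picture is of the moment at which its call begins: read the wrist's pose just before it. get_calibration takes no time and is no camera call; for the wrist camera it gives the pose at the moment of the call.
A pose or a line that the arm cannot do raises arm.Unreachable and nothing moves.
- arm.sign_off(): hands the job in, once; it reports no verdict.
Readings, each from a call of its own:
- arm.current_t(): time.
- arm.current_joint_positions(): joint angles.
- arm.current_dq(): joint speeds.
- arm.current_tau(): joint torques, N m.
- arm.current_ee_pos(): TCP position.
- arm.current_tool_rot(): TCP orientation.
- arm.current_force(): force on the tool from outside, world axes, zero at the start.
- arm.current_torque(): the same for the moment, N m.
- arm.current_width(): finger opening in m.
Only numpy, scipy, OpenCV 4.12 (cv2) and the standard library are available. Lean on these libraries where they do the work, as an engineer would, in place of code of your own. Each camera call takes 0.05 s, during which the arm holds its last target.

### The job

Load the mixer: stand the amber bottle on the large round pad and the white bottle with the yellow cap on the small round pad of its sloping platform, each centred and flat on its pad, set down and not dropped. When both stand there on their own, start the mixer on its keypad: push the green key, then the yellow one, then the blue one, each fully down and one at a time. Leave the keys alone until both bottles are loaded, and do not shift or tip anything else on the bench.

Things in the scene. Friction and masses are not known exactly. Their poses are not given: they have to be found in the camera images.
- amber_bottle: Amber glass bottle with black cap: body 54 mm diameter up to 94 mm (shoulder rounded), cap 35 mm diameter, 112 mm tall, about 0.2 kg. Goes on the large pad. Its origin is the centre of its underside, z up along its axis; it is loose and stands on the bench at the start in any of five places of the crowd, neighbours about 90 mm apart.
- yellow_cap_bottle: White plastic bottle with a YELLOW cap: body 36 mm diameter up to about 66 mm, cap 28 mm diameter, 82 mm tall, about 0.08 kg. Goes on the small pad. Its origin is the centre of its underside, z up along its axis; it is loose and stands on the bench at the start in any of five places of the crowd, neighbours about 90 mm apart.
- red_cap_bottle: White plastic bottle with a RED cap, otherwise the same as the yellow-capped one (36 mm diameter, 82 mm tall). A bystander that must stay where it is. Its origin is the centre of its underside, z up along its axis; it is loose and stands on the bench at the start in any of five places of the crowd, neighbours about 90 mm apart.
- beaker: Empty glass beaker, 52 mm diameter, 66 mm tall. A bystander that must stay where it is. Its origin is the centre of its underside, z up along its axis; it is loose and stands on the bench at the start in any of five places of the crowd, neighbours about 90 mm apart.
- steel_flask: Small grey steel flask with stopper, 34 mm diameter, 75 mm tall. A bystander that must stay where it is. Its origin is the centre of its underside, z up along its axis; it is loose and stands on the bench at the start in any of five places of the crowd, neighbours about 90 mm apart.
- mixer: White housing of the mixer, fixed to the bench: 130 mm (x) by 200 mm (y) by 60 mm high; origin at the centre of its underside, z up. Its position and yaw vary. Above it lies an aluminium platform, 104 mm (x) by 210 mm (y), with a 7 mm lip along both long edges and two round rubber pads standing 12 mm above the plate. Right of it: a fixed rack with tubes 105 mm tall (y below -0.44), a tall stand (x above 0.58, y below -0.38).
- platform (a joint): Slope of the mixer's platform in rad, 0 = level; grows as the edge toward the robot (the mixer's -x edge) sinks. Parked somewhere from 0.12 to 0.22 and very stiff: it stays there under the bottles. The hinge runs along the mixer's y, 75 mm above the bench.
- pad_large (a point): Centre of the top face of the large rubber pad, 58 mm diameter, about 100 mm above the bench; z is the normal of the sloping pad, x points up the slope, y along the platform. It lies at +55 mm along the platform's y; the other pad is 110 mm from it. A bottle standing well has its underside's centre here and its axis along this z.
- pad_small (a point): Centre of the top face of the small rubber pad, 40 mm diameter, about 100 mm above the bench; axes as for the large pad. It lies at -55 mm along the platform's y.
- keypad: Grey control box, fixed to the bench, 180 mm (x) by 80 mm (y) by 34 mm high; origin at the centre of its underside, z up. Three round keys of 28 mm diameter in a row along its x, 55 mm apart: blue nearest the robot, green in the middle, yellow farthest. Fixed things near the work: microscope 0.3 m tall (x above 0.57, y 0.03 to 0.20), centrifuge (x above 0.54, y 0.33 to 0.55).
- key_green_top (a point): Centre of the top face of the green key, pushed straight down (world -z).
- key_yellow_top (a point): Centre of the top face of the yellow key, pushed straight down (world -z).
- key_blue_top (a point): Centre of the top face of the blue key, pushed straight down (world -z).
- key_green (a joint): How far the green key is pushed, m: 0 up, 0.006 fully down. A spring brings it up again; it takes 5 N to push it fully down.
- key_yellow (a joint): How far the yellow key is pushed, m: 0 up, 0.006 fully down. A spring brings it up again; it takes 5 N to push it fully down.
- key_blue (a joint): How far the blue key is pushed, m: 0 up, 0.006 fully down. A spring brings it up again; it takes 5 N to push it fully down.
Things that resemble listed ones, but are neither listed nor needed, are in the scene too. What is shaped like the yellow_cap_bottle but purple or turquoise is not meant.

How it is judged (in metres and radians):
On the way, in this order (a step that is already met when the one before it is completed fails the run):
1. both bottles stand centred and flat on their pads, let go and at rest (distance between amber_bottle and pad_large below 0.009 m and angle between the z axis of amber_bottle and the z axis of pad_large, either way round below 0.08 rad and linear speed of each of amber_bottle, yellow_cap_bottle below 0.03 m/s and contact force between the fingers and amber_bottle below 0.1 N and distance between yellow_cap_bottle and pad_small below 0.009 m and angle between the z axis of yellow_cap_bottle and the z axis of pad_small, either way round below 0.08 rad and contact force between the fingers and yellow_cap_bottle below 0.1 N), for 0.3 s.
2. the green key is fully down (value of joint key_green above 0.0045 m and value of joint each of key_yellow, key_blue below 0.003 m), for 0.05 s.
3. the yellow key is fully down (value of joint key_yellow above 0.0045 m and value of joint each of key_green, key_blue below 0.003 m), for 0.05 s.
4. the blue key is fully down (value of joint key_blue above 0.0045 m and value of joint each of key_green, key_yellow below 0.003 m), for 0.05 s.
At the end, for the whole second after the job is handed in: Amber bottle on the large pad, yellow-capped bottle on the small pad: underside centre within 9 mm of the pad centre, axis within 0.08 rad of its normal, at rest, let go. All keys up. Red-capped bottle, beaker and flask upright within 20 mm of their start (all of step 1 and value of joint each of key_green, key_yellow, key_blue below 0.002 m and distance of each of red_cap_bottle, beaker, steel_flask from where it was at the start of the episode below 0.02 m and angle between each of red_cap_bottle, beaker, steel_flask's own z axis and vertical below 0.15 rad); the robot touches nothing.
It fails at once if a key is pushed (over 3 mm) while the bottles are not both on their pads (not (distance between amber_bottle and pad_large below 0.011 m and angle between the z axis of amber_bottle and the z axis of pad_large, either way round below 0.1 rad and distance between yellow_cap_bottle and pad_small below 0.011 m and angle between the z axis of yellow_cap_bottle and the z axis of pad_small, either way round below 0.1 rad) and value of joint any of key_green, key_yellow, key_blue above 0.003 m).
It fails at once if two keys are down at once (value of joint each of key_green, key_yellow above 0.003 m or value of joint each of key_yellow, key_blue above 0.003 m or value of joint each of key_green, key_blue above 0.003 m).
It fails at once if a bottle is dropped or thrown (free of the fingers at over 0.6 m/s) ((linear speed of amber_bottle above 0.6 m/s and contact force between the fingers and amber_bottle below 0.05 N) or (linear speed of yellow_cap_bottle above 0.6 m/s and contact force between the fingers and yellow_cap_bottle below 0.05 N)).
It fails at once if a bystander is shifted by more than 20 mm or tipped over (distance of any of red_cap_bottle, beaker, steel_flask from where it was at the start of the episode above 0.02 m or angle between any of red_cap_bottle, beaker, steel_flask's own z axis and vertical above 0.5 rad).
It also fails if it takes over 72 s, if anything falls off the work surface, if the arm or the gripper's body presses on something with over 40 N, if the wrist force passes 120 N, or if a joint passes its speed limit or range.

## Working session

There is one attempt and no reset: what is moved stays moved. The work goes in short steps, each a Python script; the robot and the scene stay as the last script left them, time stands still between calls to the robot, and variables do not carry over. Pictures are saved under pics/ and viewed, and the job is handed in when it is done.

```bash
mkdir -p pics; ls
python3 - <<'E'
from rig import arm
import cv2,numpy as np
for n in ["scene","top","wrist"]:
    c=arm.get_calibration(n); im=arm.snapshot(n)
    cv2.imwrite(f"pics/{n}0.png",im[:,:,::-1])
    print(n,np.round(c["intrinsics"],1).tolist(),np.round(c["cam_to_world"],3).tolist())
print(arm.grip_depth,arm.current_t(),arm.current_tool_rot(),arm.current_width())
E
```

```text
pics
scene [[452.7, 0.0, 257.4], [0.0, 452.7, 191.3], [0.0, 0.0, 1.0]] [[0.45, -0.512, 0.732, -0.512], [-0.893, -0.266, 0.362, -0.473], [0.01, -0.817, -0.577, 0.859], [0.0, 0.0, 0.0, 1.0]]
top [[488.3, 0.0, 254.6], [0.0, 488.3, 191.3], [0.0, 0.0, 1.0]] [[0.012, -0.991, 0.13, 0.283], [-1.0, -0.01, 0.012, 0.02], [-0.011, -0.13, -0.991, 1.657], [0.0, 0.0, 0.0, 1.0]]
wrist [[312.1, 0.0, 260.6], [0.0, 312.1, 193.4], [0.0, 0.0, 1.0]] [[0.441, -0.864, -0.243, 0.344], [-0.898, -0.424, -0.119, -0.527], [-0.0, 0.271, -0.963, 0.385], [0.0, 0.0, 0.0, 1.0]]
0.0188 0.15 [[ 8.97466325e-01  4.41082887e-01 -2.85585425e-04]
 [ 4.41082964e-01 -8.97465938e-01  8.41815439e-04]
 [ 1.15007193e-04 -8.81467875e-04 -9.99999605e-01]] 0.09106670846466954
```

View pics/scene0.png

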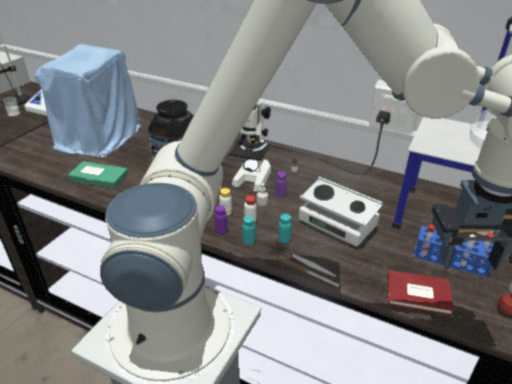

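View pics/top0.png

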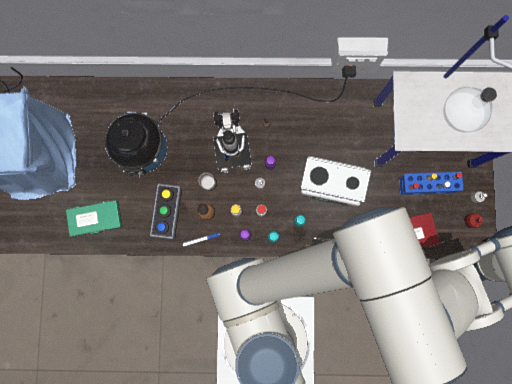

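View pics/wrist0.png

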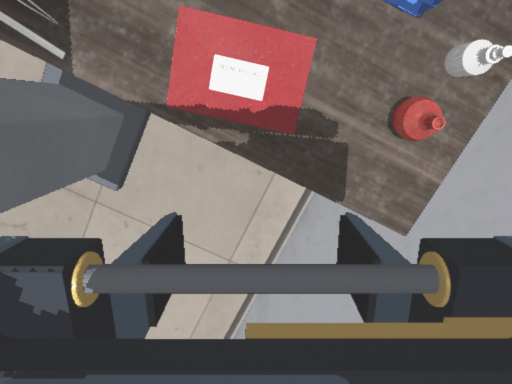

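```bash
cat > h.py <<'E'
from rig import arm
import cv2,numpy as np
def ray(c,u,v):
    K=np.array(c["intrinsics"]);T=np.array(c["cam_to_world"])
    d=T[:3,:3]@np.linalg.solve(K,[u,v,1.0]); return T[:3,3],d/np.linalg.norm(d)
def onz(c,u,v,z):
    o,d=ray(c,u,v); return o+d*(z-o[2])/d[2]
def proj(c,P):
    K=np.array(c["intrinsics"]);T=np.array(c["cam_to_world"])
    p=K@(T[:3,:3].T@(np.array(P,float)-T[:3,3])); return p[:2]/p[2]
def Rd(yaw):  # tool down, tool x at yaw (deg)
    a=np.radians(yaw);c,s=np.cos(a),np.sin(a)
    return np.array([[c,s,0],[s,-c,0],[0,0,-1.]])
def snap(n,f):
    c=arm.get_calibration(n); im=arm.snapshot(n)[:,:,::-1].copy(); cv2.imwrite(f"pics/{f}.png",im)
    np.savez(f"pics/{f}.npz",im=im,K=c["intrinsics"],T=c["cam_to_world"]); return im,c
def load(f):
    z=np.load(f"pics/{f}.npz"); return z["im"],{"intrinsics":z["K"],"cam_to_world":z["T"]}
E
python3 - <<'E'
from h import *
im=cv2.imread("pics/top0.png"); c=arm.get_calibration("top")
for n,u,v,z in [("amber",206,211,.112),("yel",236,210,.082),("red",261,210,.082),("beaker",207,181,.066),("flask",260,183,.075),("purp",245,235,.082),("turq",273,237,.082),("turq2",300,220,.082),("purp2",270,161,.082),("kY",166,195,.04),("kG",164,211,.04),("kB",161,227,.04),("padL",319,176,.1),("padS",353,183,.1)]:
    print(n,np.round(onz(c,u,v,z),3))
cv2.imwrite("pics/topcrop.png",cv2.resize(im[140:260,140:380],None,fx=3.3,fy=3.3,interpolation=cv2.INTER_CUBIC))
E
```

```text
amber [0.421 0.193 0.112]
yel [0.428 0.099 0.082]
red [0.428 0.018 0.082]
beaker [0.524 0.197 0.066]
flask [0.518 0.022 0.075]
purp [0.347 0.069 0.082]
turq [ 0.342 -0.021  0.082]
turq2 [ 0.397 -0.108  0.082]
purp2 [ 0.59  -0.01   0.082]
kY [0.479 0.336 0.04 ]
kG [0.425 0.341 0.04 ]
kB [0.372 0.349 0.04 ]
padL [ 0.539 -0.168  0.1  ]
padS [ 0.517 -0.277  0.1  ]
```

View pics/topcrop.png

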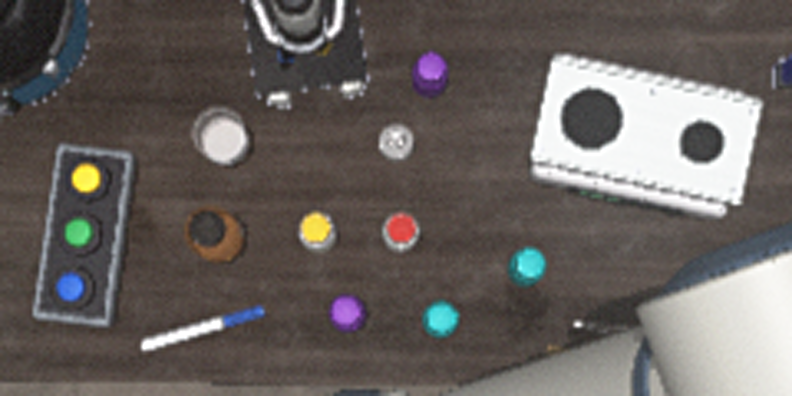

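Run:
```python
from h import *
p=arm.current_ee_pos();arm.move_to([0.42,-0.24,0.32],Rd(0))
snap("wrist","m1")
arm.move_l([0.47,-0.16,0.32],feed=.25); snap("wrist","m2"); print(arm.current_t(),arm.current_joint_positions())
```

```text
2.15 [-2.57542996e+01  1.23330387e+01  8.51938938e+01 -1.71812657e-02
  8.24993430e+01  6.42572090e+01]
```

View pics/m1.png

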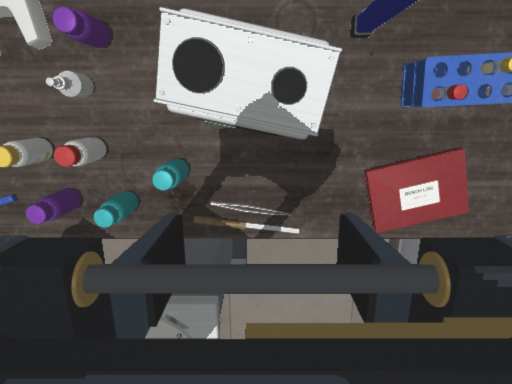

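View pics/m2.png

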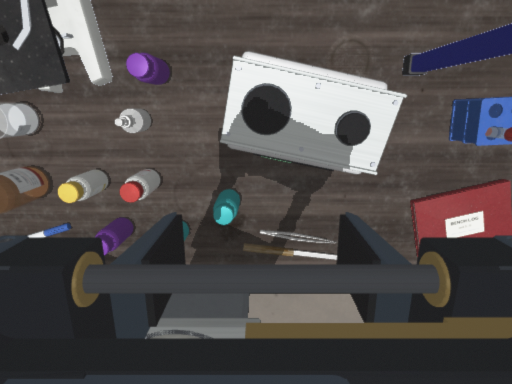

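Run:
```python
from h import *
arm.move_to([0.47,-0.34,0.24],Rd(0)); snap("wrist","m3")
arm.move_to([0.47,-0.07,0.24],Rd(0)); snap("wrist","m4")
arm.move_to([0.40,0.08,0.30],Rd(0)); snap("wrist","c1")
arm.move_to([0.42,0.26,0.30],Rd(0)); snap("wrist","c2"); print(arm.current_t())
for n in ["m3","m4","c1","c2"]:
    pass
a=np.vstack([np.hstack([cv2.imread(f"pics/{n}.png")[:240] for n in r]) for r in (("m3","m4"),("c1","c2"))])
cv2.imwrite("pics/quad.png",cv2.resize(a,(800,375),interpolation=cv2.INTER_AREA))
for n in ["m3","m4"]:
    im=cv2.imread(f"pics/{n}.png"); cv2.imwrite(f"pics/{n}b.png",cv2.resize(im[:250],None,fx=1.56,fy=1.56,interpolation=cv2.INTER_CUBIC))
```

```text
5.6917
```

View pics/quad.png

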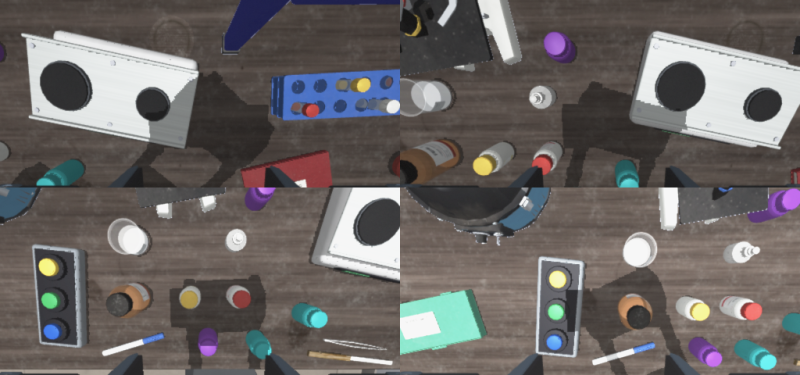

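View pics/m3b.png

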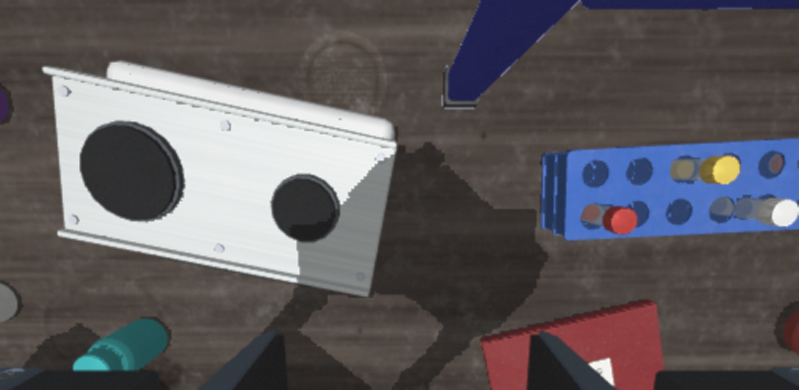

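View pics/m4b.png

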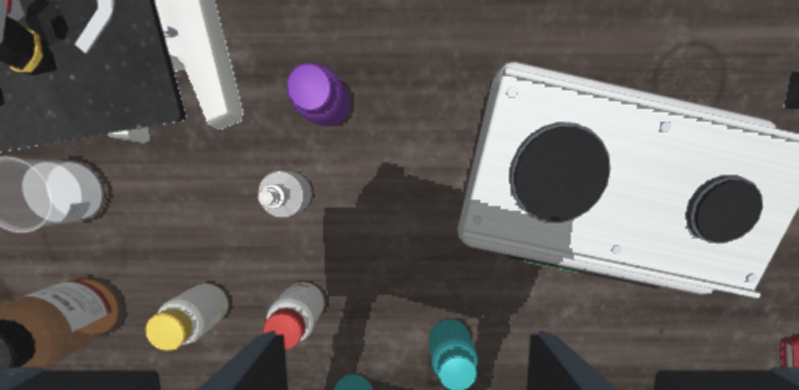

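```bash
cat >> h.py <<'E'
def tri(obs): # obs: list of (calib,(u,v)); returns point, rms miss
    A=np.zeros((3,3));b=np.zeros(3);L=[]
    for c,uv in obs:
        o,d=ray(c,*uv);P=np.eye(3)-np.outer(d,d);A+=P;b+=P@o;L.append((o,P))
    x=np.linalg.solve(A,b);return x,np.sqrt(np.mean([np.sum((P@(x-o))**2) for o,P in L]))
E
python3 - <<'E'
from h import *
i3,c3=load("m3");i4,c4=load("m4")
def refine(im,p):
    u,v=np.array(p)/1.56; x0,y0=int(u)-5,int(v)-5
    g=cv2.cvtColor(im,6)[y0:y0+11,x0:x0+11].astype(float)
    w=np.abs(g-np.median(g)); w[w<0.35*w.max()]=0
    yy,xx=np.mgrid[:11,:11]; w*=np.exp(-((xx-5)**2+(yy-5)**2)/18)
    return np.array([x0+(w*xx).sum()/w.sum(),y0+(w*yy).sum()/w.sum()])
S={"UL":((67,91),(512,91)),"UM":((225,126),(665,127)),"LL":((74,219),(477,219)),"LM":((219,247),(616,249)),"LR":((361,276),(750,278))}
P={}
for k,(a,b) in S.items():
    ra,rb=refine(i3,a),refine(i4,b)
    x,r=tri([(c3,ra),(c4,rb)]);P[k]=x;print(k,np.round(ra*1.56),np.round(rb*1.56),np.round(x,4),round(r,4))
M=np.array(list(P.values()));ce=M.mean(0);n=np.linalg.svd(M-ce)[2][2];n*=np.sign(n[2])
print("n",n,"resid",np.round((M-ce)@n,4),"slope",np.arccos(n[2]),"dir",np.degrees(np.arctan2(-n[1],-n[0])))
print("LL-LR",P["LL"]-P["LR"],np.linalg.norm(P["LL"]-P["LR"]),"UL-LL",np.linalg.norm(P["UL"]-P["LL"]),"yaw", np.degrees(np.arctan2(*(P["LL"]-P["LR"])[[1,0]]))-90)
print("centre UM/LM",(P["UM"]+P["LM"])/2,(P["UL"]+P["LR"])/2)
for f in ("m1","m2","m3","m4"):
    im,c=load(f);g=im.max(2); m=cv2.inRange(g,0,60)
    cs=cv2.findContours(m,0,2)[0]
    for q in cs:
        a=cv2.contourArea(q)
        if 700<a<8000 and len(q)>5:
            e=cv2.fitEllipse(q)
            if a/(np.pi/4*e[1][0]*e[1][1])>.9: print(f,np.round(e[0],1),np.round(e[1],1),a)
for f in("m3","m4"):
    im=load(f)[0];x=30 if f=="m3" else 310
    cv2.imwrite(f"pics/{f}z.png",cv2.convertScaleAbs(cv2.resize(im[60:165,x:x+200],None,fx=4,fy=4,interpolation=cv2.INTER_CUBIC),alpha=3))
E
```

```text
UL [68. 91.] [509.  94.] [ 0.5895 -0.1341  0.092 ] 0.0007
UM [228. 126.] [661. 126.] [ 0.5704 -0.2296  0.0912] 0.0003
LL [ 76. 218.] [476. 219.] [ 0.5123 -0.1183  0.082 ] 0.0001
LM [220. 246.] [613. 247.] [ 0.4928 -0.2129  0.0809] 0.0001
LR [360. 275.] [748. 277.] [ 0.4726 -0.3081  0.0823] 0.0002
n [-0.12111234  0.02511857  0.99232095] resid [ 0.0004 -0.0004  0.0002 -0.0008  0.0006] slope 0.12400728084250692 dir -11.716968207100994
LL-LR [ 0.03976705  0.18980796 -0.00035126] 0.19392937729205625 UL-LL 0.0794553568564918 yaw -11.832997136150794
centre UM/LM [ 0.53157675 -0.22122173  0.08607979] [ 0.53104588 -0.22111005  0.08713878]
m1 [288.8  85.7] [31.8 34. ] 844.5
m1 [197.4  65. ] [46.8 52.4] 1918.0
m2 [352.7 128.6] [29.  33.7] 765.0
m2 [265.9 109.9] [46.5 47.7] 1728.5
m3 [195.  134.2] [36.9 41.8] 1208.0
m3 [ 82. 110.] [52.4 66.1] 2716.0
m4 [466.  134.6] [35.  44.9] 1227.5
m4 [359.5 110.8] [55.6 62.7] 2734.0
m4 [60.7 45. ] [ 80.2 117.8] 6748.5
```

View pics/m3z.png

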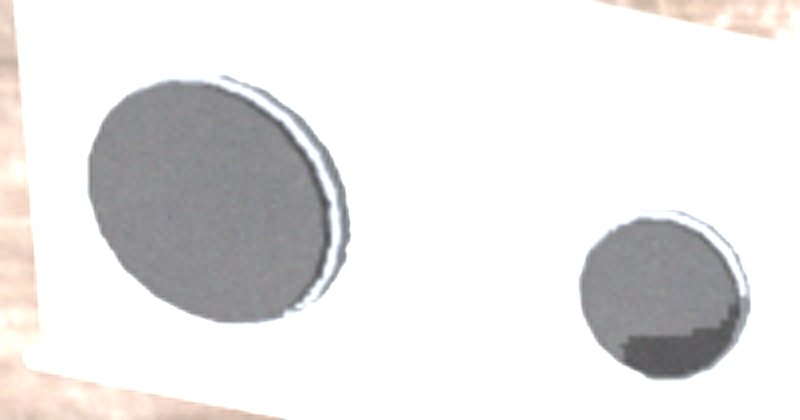

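View pics/m4z.png

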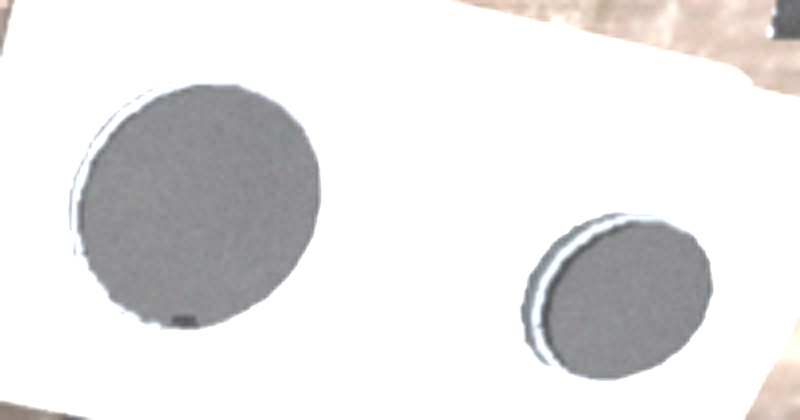

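Run:
```python
from h import *
E={}
for f in ("m1","m2","m3","m4"):
    im,c=load(f);g=im.max(2); m=cv2.inRange(g,0,58); m=cv2.morphologyEx(m,cv2.MORPH_OPEN,np.ones((3,3),np.uint8))
    for q in cv2.findContours(m,0,1)[0]:
        a=cv2.contourArea(q)
        if 500<a<4000 and len(q)>5:
            e=cv2.fitEllipse(cv2.convexHull(q))
            if a/(np.pi/4*e[1][0]*e[1][1])>.85:
                E.setdefault(f,[]).append((e[0][0],e,c))
                print(f,np.round(e[0],1),np.round(e[1],1),a)
for i,n in enumerate(("large","small")):
    o=[]
    for f in E:
        L=[t for t in sorted(E[f],key=lambda t:t[0]) if not(f=="m4" and t[0]<200)]
        o.append((L[i][2],L[i][1][0]))
    for sel in (o,o[2:],o[:2]):
        x,r=tri(sel); print(n,np.round(x,4),round(r,4))
n=np.array([-0.1211,0.0251,0.9923]);ce=np.array([.5313,-.2212,.0866]);y=np.array([.203,.979,0]);y-=n*(n@y);y/=np.linalg.norm(y)
for s in(.055,-.055): print(np.round(ce+y*s+n*.012,4))
```

```text
m1 [288.8  85.7] [32.1 34.7] 839.5
m1 [197.4  65. ] [47.3 52.9] 1908.0
m2 [352.7 128.7] [29.4 34.1] 753.5
m2 [265.8 109.9] [47.  48.1] 1714.5
m3 [195.2 134.3] [37.5 42.5] 1195.5
m3 [ 82.1 110.1] [53.  66.7] 2701.0
m4 [466.  134.6] [35.6 45.4] 1221.5
m4 [359.4 110.9] [56.1 63.4] 2726.0
large [ 0.5422 -0.1672  0.0988] 0.0004
large [ 0.5425 -0.1672  0.0988] 0.0001
large [ 0.542  -0.1672  0.0994] 0.0004
small [ 0.5193 -0.2751  0.0979] 0.0003
small [ 0.5194 -0.2754  0.0981] 0.0001
small [ 0.5193 -0.2749  0.0974] 0.0002
[ 0.541  -0.167   0.0985]
[ 0.5187 -0.2748  0.0985]
```

Run:
```python
from h import *
a=np.vstack([cv2.resize(cv2.imread(f"pics/{n}.png")[40:230],(768,285),interpolation=cv2.INTER_CUBIC) for n in ("c1","c2")])
cv2.imwrite("pics/c12.png",a)
R={"yellow":((20,120,120),(34,255,255)),"green":((45,100,60),(85,255,255)),"blue":((100,140,80),(125,255,255)),"red":((0,150,80),(6,255,255))}
for f in("c1","c2","m4","m2"):
    im,c=load(f);h=cv2.cvtColor(im,cv2.COLOR_BGR2HSV)
    for n,(lo,hi) in R.items():
        m=cv2.inRange(h,lo,hi);m[225:]=0
        for q in cv2.findContours(m,0,1)[0]:
            A=cv2.contourArea(q)
            if A>120 and len(q)>5:
                e=cv2.fitEllipse(q); z=.04 if A and e[0][0]<240 and f[0]=='c' else .082
                print(f,n,np.round(e[0],1),np.round(e[1],1),A,"z.082",np.round(onz(c,*e[0],.082)[:2],4),"z.04",np.round(onz(c,*e[0],.040)[:2],4))
```

```text
c1 yellow [241.7 143.4] [20.6 21.4] 342.5 z.082 [0.4322 0.1023] z.04 [0.4274 0.1047]
c1 yellow [ 61.6 101.6] [21.1 25.8] 425.5 z.082 [0.4821 0.3171] z.04 [0.4826 0.3427]
c1 green [ 64.4 144.1] [20.3 23.9] 378.5 z.082 [0.4314 0.3223] z.04 [0.4265 0.3485]
c1 blue [196.  192.7] [ 6.7 32.5] 135.0 z.082 [0.3687 0.1626] z.04 [0.357  0.1716]
c1 blue [ 66.9 183.8] [19.7 22.5] 346.5 z.082 [0.3807 0.3278] z.04 [0.3703 0.3546]
c2 green [199.4 158.7] [19.9 20.4] 316.5 z.082 [0.4326 0.3355] z.04 [0.4257 0.3437]
c2 green [ 58.4 145.8] [18.7 23.5] 142.5 z.082 [0.449  0.5096] z.04 [0.4438 0.5366]
c2 green [ 93.3 165.8] [20.2 61.6] 431.5 z.082 [0.4237 0.4699] z.04 [0.4158 0.4926]
c2 blue [197.4 197.4] [19.2 19.5] 291.5 z.082 [0.382  0.3409] z.04 [0.3696 0.3497]
m4 yellow [105.7 212.2] [23.2 25.6] 465.5 z.082 [0.4327 0.1017] z.04 [0.4182 0.1237]
m4 red [182.5 209.5] [21.7 23.9] 334.5 z.082 [0.4359 0.0158] z.04 [0.4218 0.0268]
m2 yellow [ 68.  192.5] [18.8 21.4] 314.0 z.082 [0.4327 0.1014] z.04 [0.421  0.1283]
m2 blue [481.8 120. ] [50.  68.4] 2212.0 z.082 [ 0.529  -0.4436] z.04 [ 0.5272 -0.4727]
m2 blue [427.2  58.8] [13.4 36.3] 252.5 z.082 [ 0.6014 -0.3632] z.04 [ 0.6071 -0.3841]
m2 red [130.5 191.4] [18.6 21.3] 306.5 z.082 [0.4342 0.0161] z.04 [0.4227 0.0342]
```

View pics/c12.png

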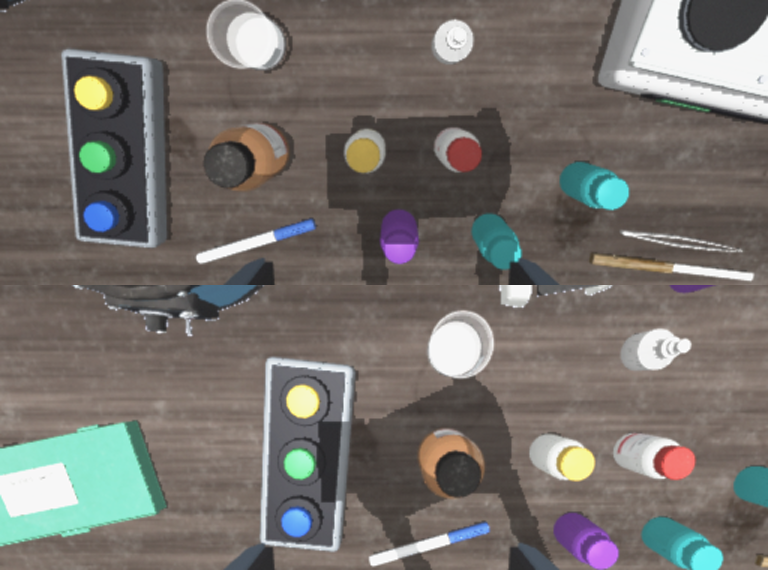

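Run:
```python
from h import *
i1,c1=load("c1");i2,c2=load("c2")
def cap(im,x,y):
    g=cv2.cvtColor(im,6);m=cv2.inRange(im.max(2),0,62);r=np.zeros_like(m);r[y-22:y+22,x-24:x+24]=255;m&=r
    m=cv2.morphologyEx(m,cv2.MORPH_OPEN,np.ones((5,5),np.uint8))
    q=max(cv2.findContours(m,0,1)[0],key=cv2.contourArea);return cv2.fitEllipse(cv2.convexHull(q))
e1=cap(i1,152,150);e2=cap(i2,305,156);print(e1,e2)
# top-face px size at z .112
for c,e in((c1,e1),(c2,e2)): print(np.round(onz(c,*e[0],.112),4))
print("amber tri",tri([(c1,e1[0]),(c2,e2[0])]))
K={"g":((64.4,144.1),(199.4,158.7)),"b":((66.9,183.8),(197.4,197.4))}
h=cv2.cvtColor(i2,cv2.COLOR_BGR2HSV);m=cv2.inRange(h,(20,90,120),(36,255,255));m[:,240:]=0;m[225:]=0
q=max(cv2.findContours(m,0,1)[0],key=cv2.contourArea);e=cv2.fitEllipse(q);print(e);K["y"]=((61.6,101.6),e[0])
for k,(a,b) in K.items(): print(k,tri([(c1,a),(c2,b)]))
z=[cv2.resize(i[p[1]-35:p[1]+35,p[0]-50:p[0]+50],None,fx=4,fy=4,interpolation=2) for i,p in((i1,(152,150)),(i2,(305,156)))]
cv2.imwrite("pics/amb.png",cv2.convertScaleAbs(np.hstack(z),alpha=1.6))
```

```text
((165.6931915283203, 147.83705139160156), (5.764483451843262, 17.118209838867188), 175.921630859375) ((299.0094909667969, 163.23086547851562), (16.115013122558594, 25.130943298339844), 14.785886764526367)
[0.4306 0.1879 0.112 ]
[0.4323 0.214  0.112 ]
amber tri (array([0.42207894, 0.20630248, 0.05162649]), np.float64(0.000717087852756965))
((201.50120544433594, 117.2813491821289), (21.088420867919922, 21.949440002441406), 139.01641845703125)
g (array([0.42772571, 0.34148864, 0.05131401]), np.float64(0.00010538770933009779))
b (array([0.37308901, 0.3471864 , 0.05154967]), np.float64(6.156409243906886e-05))
y (array([0.48229539, 0.33581106, 0.05130561]), np.float64(0.00013501673966374967))
```

View pics/amb.png

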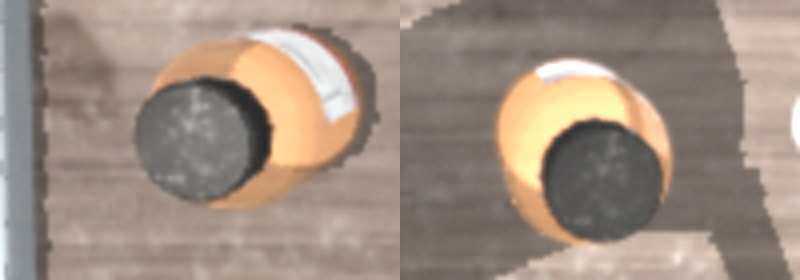

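Run:
```python
from h import *
i1,c1=load("c1");i2,c2=load("c2")
a=(150,149.3);b=(305.1,167)
print(onz(c1,*a,.112),onz(c2,*b,.112),tri([(c1,a),(c2,b)]))
# beaker, flask rough
z=.066
print("flask",onz(c1,452/1.5,40+36/1.5,.075),"beaker rim",onz(c1,235/1.5,40+34/1.5,.066))
j=arm.current_joint_positions();print(j)
```

```text
[0.42891854 0.20613377 0.112     ] [0.42779623 0.20672226 0.112     ] (array([0.42821889, 0.20654248, 0.11113382]), np.float64(0.0005831339746719046))
flask [0.52466313 0.03053332 0.075     ] beaker rim [0.52730546 0.2042613  0.066     ]
[ 2.47208331e+01  1.29699989e+01  8.75179947e+01 -1.80462314e-02
  7.95617493e+01  1.14781869e+02]
```

Run:
```python
from h import *
i=load("c2")[0]; cv2.imwrite("pics/crop_y.png",cv2.resize(i[110:230,260:500],None,fx=3,fy=3,interpolation=2))
```

```text
(no output)
```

View pics/crop_y.png

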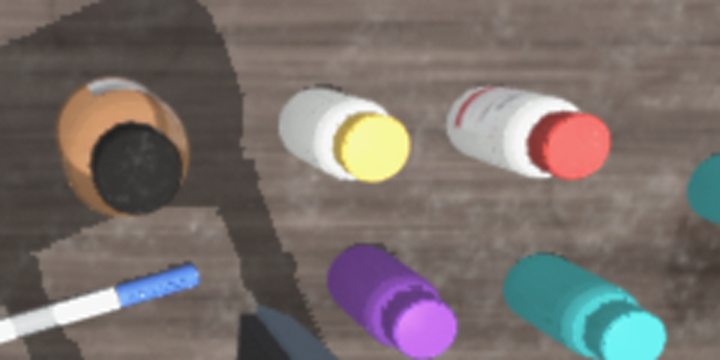

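The crop shows four bottles of the yellow-cap shape. They are white with a yellow cap (372,147), white with a red cap (570,145), purple (420,325) and turquoise (630,330). Only (372,147) is white with a yellow cap, so that is the one meant. Amber with the black cap is at (130,150).

Run:
```python
from h import *
Y=np.array([0.4326,0.1017,0]); R=Rd(90)
arm.grip(0.062)
arm.move_to(Y+[0,0,0.16],R)
print(arm.current_t(),arm.current_joint_positions(),arm.current_width())
arm.move_l(Y+[0,0,0.027],R,feed=0.12)
print(arm.current_force(),arm.current_ee_pos())
arm.grip(0.02); print("w",arm.current_width(),arm.current_force(),arm.current_t())
arm.move_l(Y+[0,0,0.25],R,feed=0.2); print("w",arm.current_width(),arm.current_force())
snap("wrist","y1"); snap("scene","y1s")
print(arm.current_t())
a=np.hstack([cv2.imread("pics/y1.png"),cv2.imread("pics/y1s.png")]);cv2.imwrite("pics/y1q.png",cv2.resize(a,(800,300)))
```

```text
8.05 [5.54179269e+00 1.81199708e+01 1.05489912e+02 5.97530922e-04
 5.63662252e+01 5.57586059e+00] 0.06189621199581688
[-0.34038615  0.48787941 -0.25361981] [0.43291958 0.10175715 0.02745129]
w 0.03499449031473442 [-0.96322939 -0.21450093  4.1694595 ] 9.8417
w 0.034969924929514964 [ 0.6683168   0.45127344 -0.5047873 ]
11.2083
```

View pics/y1q.png

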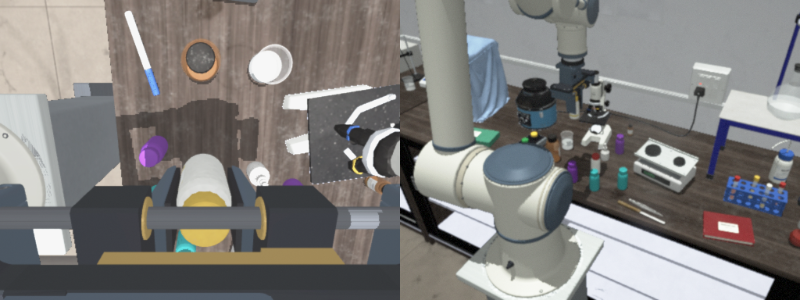

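```bash
cat >> h.py <<'E'
n=np.array([-0.1211,0.0251,0.9923]);
def _mk():
    s=np.radians(-11.8); t=0.126
    up=np.array([np.cos(s)*np.cos(t),np.sin(s)*np.cos(t),np.sin(t)]); py=np.array([-np.sin(s),np.cos(s),0])
    nn=np.cross(up,py); return up,py,nn
UP,PY,N=_mk()
RP=np.column_stack([UP,-PY,-N])
PL=np.array([.5422,-.1672,.0987]);PS=np.array([.5193,-.2750,.0980])
def lower(P,d,lo=0.004,step=0.001):
    """set down: TCP at P+N*(d+s), s falling until force along N rises"""
    arm.move_l(P+N*(d+lo),RP,feed=0.08); arm.sleep(.25)
    f0=np.mean([np.array(arm.current_force())@N for _ in range(3)]); s=lo;out=[]
    while s>-0.004:
        s-=step; arm.move_l(P+N*(d+s),RP,feed=0.02); arm.sleep(.06)
        f=np.array(arm.current_force())@N-f0; out.append((round(s*1e3,1),round(float(f),2)))
        if f>2.5: break
    print(out); return s
E
python3 - <<'E'
from h import *
print(RP,np.linalg.det(RP))
d=0.0275
arm.move_to(PS+N*(d+.09),RP); print(arm.current_t(),arm.current_joint_positions())
arm.move_l(PS+N*(d+.015),RP,feed=.12)
s=lower(PS,d); print(arm.current_ee_pos(),arm.current_force(),arm.current_t())
snap("wrist","y2");snap("scene","y2s")
a=np.hstack([cv2.imread("pics/y2.png"),cv2.imread("pics/y2s.png")]);cv2.imwrite("pics/y2q.png",cv2.resize(a,(800,300)))
E
```

```text
[[ 0.97110741 -0.20449605  0.1230112 ]
 [-0.20287491 -0.97886739 -0.02569838]
 [ 0.12566687 -0.         -0.9920725 ]] 1.0000000000000002
12.6333 [-36.03686772  20.86355272  90.50363026   3.36683081  62.11380347
  64.23155341]
[(3.0, -0.68), (2.0, 10.31)]
[ 0.51564678 -0.27418504  0.12773583] [-3.42048322  2.39068263 10.07611153] 14.5583
```

View pics/y2q.png

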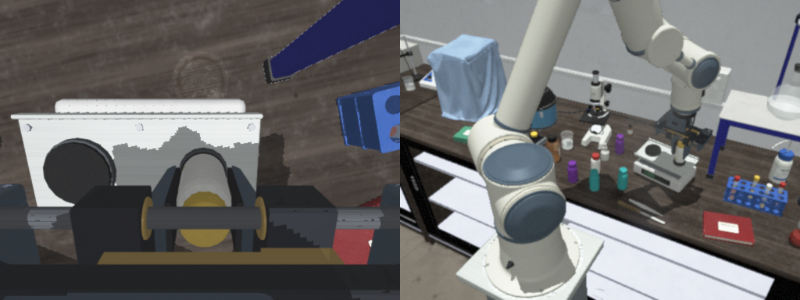

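Run:
```python
from h import *
arm.grip(0.060); arm.sleep(.2); print(arm.current_force(),arm.current_width())
p=arm.current_ee_pos()
arm.move_l(np.array(p)+N*.12,RP,feed=.15)
arm.move_to([0.46,-0.17,0.30],Rd(0)); snap("wrist","y3")
arm.move_to([0.44,-0.33,0.28],Rd(0)); snap("wrist","y4"); snap("scene","y4s"); print(arm.current_t())
for k in("y3","y4"):
  pass
a=np.hstack([cv2.imread("pics/y3.png")[:230],cv2.imread("pics/y4.png")[:230]]);cv2.imwrite("pics/y34.png",cv2.resize(a,(800,180)))
```

```text
[-0.50900133 -0.61479643 -0.0424532 ] 0.059901508323095744
17.775
```

View pics/y34.png

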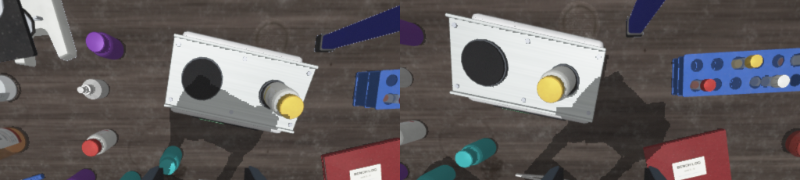

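Run:
```python
from h import *
a=[]
for k in("y3","y4"):
    im,c=load(k); h=cv2.cvtColor(im,cv2.COLOR_BGR2HSV)
    m=cv2.inRange(h,(20,110,110),(34,255,255));m[230:]=0
    for q in cv2.findContours(m,0,1)[0]:
        if cv2.contourArea(q)>150: print(k,cv2.fitEllipse(q))
    u,v=proj(c,PS+N*.04); u,v=int(u),int(v); g=im[max(0,v-60):v+60,max(0,u-65):u+65].copy()
    a.append(cv2.resize(g,(400,int(400*g.shape[0]/g.shape[1])),interpolation=2))
hh=min(x.shape[0] for x in a); cv2.imwrite("pics/yz.png",np.hstack([x[:hh] for x in a]))
```

```text
y3 ((371.9424743652344, 135.56622314453125), (29.877315521240234, 32.160484313964844), 102.2945556640625)
y4 ((192.33889770507812, 113.2414321899414), (33.14472961425781, 33.33058166503906), 128.63836669921875)
y4 ((453.6900939941406, 77.5770492553711), (14.900306701660156, 20.34039878845215), 77.4049072265625)
```

View pics/yz.png

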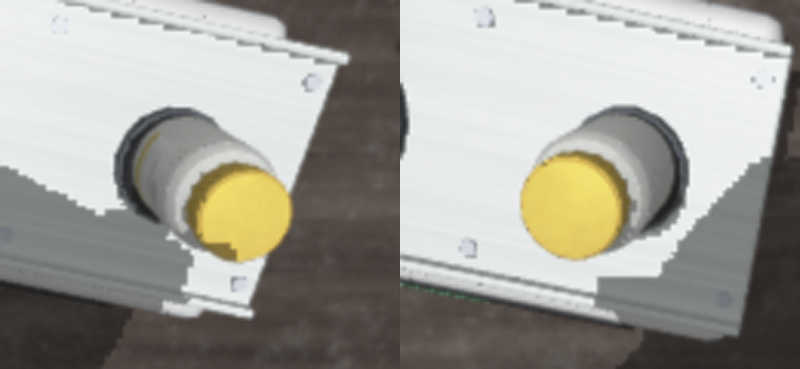

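Run:
```python
from h import *
c3=load("y3")[1];c4=load("y4")[1]
x,r=tri([(c3,(371.9,135.9)),(c4,(192.3,113.2))]);print(x,r,"expected",PS+N*.082,"diff in up,py,n",(x-PS-N*.082)@np.column_stack([UP,PY,N]))
for k,c in(("y3",c3),("y4",c4)): print(k,proj(c,PS+N*.082),proj(c,PS+N*.084))
```

```text
[ 0.50982834 -0.27346367  0.17797317] 0.0001357267092382215 expected [ 0.50921308 -0.27289273  0.17934994] diff in up,py,n [ 0.0005403  -0.00043306 -0.00145622]
y3 [371.76002222 136.56435132] [372.42027261 137.04126654]
y4 [191.31273897 114.15893055] [190.76284174 114.52608754]
```

Run:
```python
from h import *
A=np.array([0.4284,0.2064,0]); R=Rd(0)
arm.grip(0.082)
arm.move_to(A+[0,0,0.19],R)
arm.move_l(A+[0,0,0.043],R,feed=0.12)
print(arm.current_force(),arm.current_ee_pos(),arm.current_t())
arm.grip(0.04); print("w",arm.current_width(),arm.current_force(),arm.current_t())
arm.move_l(A+[0,0,0.26],R,feed=0.2); print("w",arm.current_width(),arm.current_force())
snap("wrist","a1"); snap("scene","a1s")
print(arm.current_t())
a=np.hstack([cv2.imread("pics/a1.png"),cv2.imread("pics/a1s.png")]);cv2.imwrite("pics/a1q.png",cv2.resize(a,(800,300)))
```

```text
[-0.67226457 -0.23872438 -0.36853387] [0.4287398  0.20649281 0.0434781 ] 21.65
w 0.05312673565039164 [0.24382585 0.12821615 2.90765954] 22.2
w 0.05326569977630169 [-0.84398952 -0.71571491 -2.16137928]
23.5333
```

View pics/a1q.png

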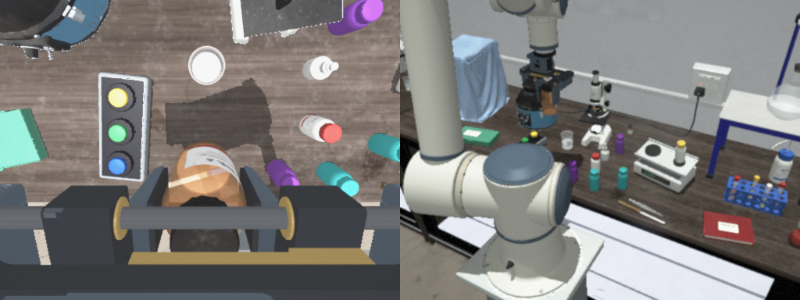

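Run:
```python
from h import *
d=0.0435
arm.move_to(PL+N*(d+.09),RP); print(arm.current_t())
arm.move_l(PL+N*(d+.015),RP,feed=.12)
s=lower(PL,d); print(s,arm.current_ee_pos(),arm.current_force(),arm.current_t())
arm.grip(0.080); arm.sleep(.2); print(arm.current_force(),arm.current_width())
arm.move_l(np.array(arm.current_ee_pos())+N*.13,RP,feed=.15)
arm.move_to([0.46,-0.10,0.32],Rd(0)); snap("wrist","a3")
arm.move_to([0.45,-0.28,0.32],Rd(0)); snap("wrist","a4"); print(arm.current_t())
a=np.hstack([cv2.imread("pics/a3.png")[:230],cv2.imread("pics/a4.png")[:230]]);cv2.imwrite("pics/a34.png",cv2.resize(a,(800,180)))
a=[]
for k in("a3","a4"):
    im,c=load(k)
    u,v=proj(c,(PS+PL)/2+N*.04); u,v=int(u),int(v); g=im[max(0,v-80):v+80,max(0,u-105):u+105].copy()
    print(k,max(0,v-80),max(0,u-105),g.shape,proj(c,PL+N*.112),proj(c,PS+N*.082))
    a.append(cv2.resize(g,(400,int(400*g.shape[0]/g.shape[1])),interpolation=2))
hh=min(x.shape[0] for x in a); cv2.imwrite("pics/az.png",np.hstack([x[:hh] for x in a]))
```

```text
24.9583
[(3.0, -0.48), (2.0, 2.14), (1.0, 19.95)]
0.001 [ 0.53660946 -0.16604849  0.14362407] [-7.82459487  1.81317684 16.96804025] 27.1917
[-0.22630631  0.3251101  -0.19628797] 0.08010317925280319
30.325
a3 35 264 (160, 210, 3) [333.70617355 115.50428914] [435.4823719 134.622343 ]
a4 26 99 (160, 210, 3) [125.75705604 103.32151799] [252.32549709 123.77331479]
```

View pics/az.png

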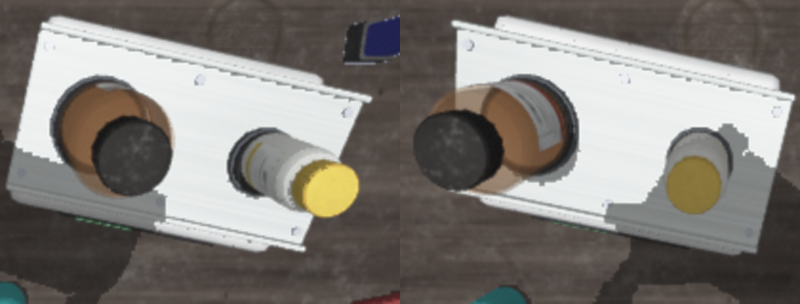

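```bash
cat >> h.py <<'E'
KEY={"g":(0.4277,0.3415),"y":(0.4823,0.3358),"b":(0.3731,0.3472)}
def press(k,R=Rd(174)):
    x,y=KEY[k]
    arm.move_l([x,y,0.075],R,feed=.15); arm.sleep(.2)
    f0=arm.current_force()[2]; arm.move_l([x,y,0.056],R,feed=.08); z=.056; out=[]
    zc=None
    while z>0.041:
        z-=.001; arm.move_l([x,y,z],R,feed=.03); arm.sleep(.05)
        f=arm.current_force()[2]-f0; out.append((round(z*1e3),round(float(f),1)))
        if zc is None and f>1: zc=z
        if f>9 or (zc and z<zc-.0065): break
    arm.sleep(.15); print(k,out,np.round(arm.current_ee_pos(),4))
    arm.move_l([x,y,0.085],R,feed=.1); arm.sleep(.1)
E
python3 - <<'E'
from h import *
arm.grip(0.0); print(arm.current_width())
arm.move_to([0.428,0.3415,0.25],Rd(174)); print(arm.current_t(),arm.current_joint_positions())
arm.move_l([0.4277,0.3415,0.10],feed=.2)
press("g"); print(arm.current_t())
E
```

```text
0.0004612249819662403
33.7833 [ 3.22727459e+01  2.00167673e+01  8.51914539e+01 -6.65595575e-03
  7.47854738e+01 -5.16331226e+01]
g [(55, 1.8), (54, 2.3), (53, 4.0), (52, 3.8), (51, 3.8), (50, 5.0), (49, 16.9)] [0.4278 0.3416 0.0496]
38.4417
```

Run:
```python
from h import *
snap("wrist","k1")
press("y"); press("b"); print(arm.current_t())
arm.move_l([0.373,0.347,0.25],feed=.2)
arm.move_to([0.45,-0.10,0.32],Rd(0)); snap("wrist","f1"); 
arm.move_to([0.40,0.08,0.32],Rd(0)); snap("wrist","f2");snap("top","f3");print(arm.current_t(),arm.current_force())
a=np.hstack([cv2.imread("pics/f1.png")[:230],cv2.imread("pics/f2.png")[:230]]);cv2.imwrite("pics/f12.png",cv2.resize(a,(800,180)))
cv2.imwrite("pics/k1z.png",cv2.imread("pics/k1.png"))
```

```text
y [(55, 1.9), (54, 1.8), (53, 3.8), (52, 3.6), (51, 4.2), (50, 4.9), (49, 14.9)] [0.4824 0.3359 0.0496]
b [(55, 2.3), (54, 3.6), (53, 2.5), (52, 3.7), (51, 4.3), (50, 5.3), (49, 18.1)] [0.3732 0.3473 0.0496]
46.7917
50.55 [ 0.52757568  0.20616856 -0.47366825]
```

View pics/f12.png

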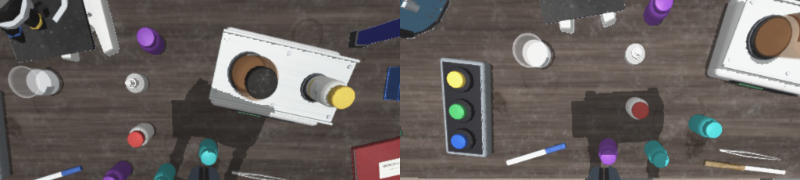

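View pics/f3.png

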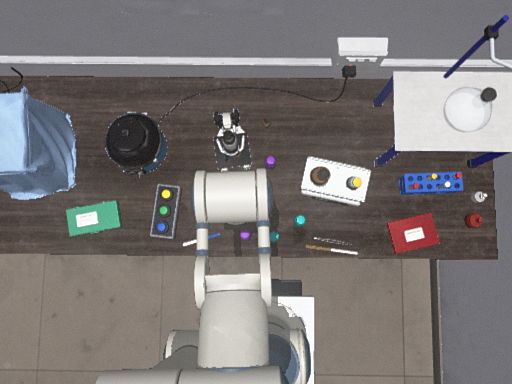

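The wrist views show both bottles upright on their pads. The red-capped bottle, beaker and flask stand where they were, and the keys have no contact. The top view agrees, with the bottles at (320,175) and (354,183). The arm is touching nothing, so I am handing in.

Run:
```python
from h import *
arm.sleep(.3); print(arm.current_t(),arm.current_force()); print(arm.sign_off())
```

```text
50.85 [ 0.33121096  0.89514282 -0.48991159]
the job is handed in; nothing more can be done
None
```

I loaded both bottles, pushed the keys in the order green, yellow, blue, and handed the job in at 50.9 s of the 72 s allowed. Sign-off reports no verdict, so whether it passed is not confirmed.

**Bottles:** The yellow-capped bottle went on the small pad and the amber bottle on the large pad. I lowered each until the wrist force showed contact, then let go.
- **Yellow-capped bottle:** After release, two views put its cap within about 0.7 mm sideways of where it should be.
- **Amber bottle:** I read its cap by eye from two views; it was about 2 pixels (roughly 2 mm) from the expected spot.
- **Final pictures:** Both bottles stand on their pads after the key pushes.

**Keys:** On each push the force reached about 5 N, then rose sharply at the stop after about 6 mm of travel. I lifted clear between pushes. The keys look up in the final pictures, but I did not measure their height again.

**Bystanders:** In the final wrist views the red-capped bottle, beaker and flask stand upright with no visible shift. I did not re-measure their positions.

**Disagreement:** Both pads met the bottles 1 to 3 mm higher than I had triangulated, and the keys about 4 mm higher. Stopping on force rather than on measured height covered both.

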